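Seat a bush in the V locator and close the keeper

ROBOT

A 6-joint arm with a two-finger parallel gripper is mounted at the origin on a cart in front of the work surface, level with it; the furniture and walls round the work are solid. World frame = base frame: x ahead of the robot, y to its left, z up, the work surface at z = 0. Lengths are in m, angles in rad, forces in N, time in s.
With the tool pointing down it reaches from about 0.375 to 0.925 m from the base axis. Payload 5.7 kg.
Tool frame: the origin (TCP) lies midway between the tips of the shut fingers; the grasp point (between the pads) lies 19 mm behind it; z points along the fingers, x is the direction in which the jaws open and shut, and the axes are right-handed (so a half turn about z gives the same grasp; the last joint's range is limited). The gripper opens to 88 mm and grips with 3 to 60 N. Pads are 20 mm wide; open, the fingers measure 115 mm over their backs; the gripper's body (75 mm by 178 mm) begins 61 mm behind the grasp point.
Start: joints at [-1.46, 0.359, 1.51, -0, 1.272, -0.115], TCP at [0.134, -0.585, 0.223] pointing down, gripper open.
Joint ranges: [-2.97, 2.97], [-1.01, 2.36], [0.21, 2.38], [-0.96, 4.11], [0.2, 2.71], [-2.98, 2.98]. Speed limits (rad/s): [2.39, 2.39, 3.14, 3.14, 3.14, 3.14].

INTERFACE

Orientations are given as a unit quaternion [x, y, z, w].
In Python, from bench import move_ptp, servo_line, goto_joints, move_gripper, sleep, inverse_kinematics, capture, PlanningError, close_job, spot_in, silhouettes, current_clock, current_joint_pos, current_qvel, current_joint_torque, current_position, current_orientation, current_force, current_torque, current_finger_gap gives the robot as it stands. Calls block until the motion is done:
- move_ptp(position, orientation): joint-space move of the TCP to a pose.
- servo_line(position, orientation=None, rate=0.15, contact_N=None): straight line of the TCP; orientation=None keeps the orientation; rate is the mean speed in m/s. With contact_N (N) it stops when the force on the tool has changed by that much, and returns True; else False.
- goto_joints(angles): joint-space move.
- move_gripper(opening): finger opening in m; the grip force is fixed at half the most; returns when the fingers have stopped.
- sleep(seconds).
- inverse_kinematics(position, orientation): joint angles nearest the present ones, or None.
- capture(name): name is "scene" or "side" or "wrist"; returns a dict with "image" (480x640x3 uint8, blue, green, red), "range_z" (480x640 float32, m along the optical axis (not along the pixel's ray), 0 where there is no reading), "intrinsics" (3x3 intrinsics, pixels), "R" (3x3) and "t" (3): a world point X has camera coordinates R X + t. Camera axes: x right, y down, z forward; pixel columns grow to the right and rows downward; lengths in m; the calibration is good to about 2 mm. A picture is of the moment at which its call begins.
A pose or a line that the arm cannot do raises PlanningError and nothing moves.
- close_job(): hands the job in, once; it reports no verdict.
Trained networks look in the newest picture that a camera, given by its name, has taken for a name from the list of things; names that differ only in an ending like _2 or _b are one class to them, and where a whole thing is asked for, a point or a joint stands for the part that bears it (a point fixed in the world has none). Each returns a list of dicts, best first, with "conf" (0 to 1); they miss things now and then, are a little off and sometimes report something else, mostly with a low value. They report only what shows in the picture. A call takes as long as a camera call. They do not tell look-alikes from the thing itself.
- spot_in(camera, query): "xy" ([column, row] in pixels, amid what is visible of it).
- silhouettes(camera, query): "region" (480x640 bool, what is visible of it) and "xy" ([column, row] in pixels, amid what is visible of it).
Readings, each from a call of its own:
- current_clock(): time.
- current_joint_pos(): joint angles.
- current_qvel(): joint speeds.
- current_joint_torque(): joint torques, N m.
- current_position(): TCP position.
- current_orientation(): TCP orientation.
- current_force(): force on the tool from outside, world axes, zero at the start.
- current_torque(): the same for the moment, N m.
- current_finger_gap(): finger opening in m.
Only numpy, scipy, OpenCV 4.12 (cv2) and the standard library are available. Lean on these libraries where they do the work, as an engineer would, in place of code of your own. Each camera call takes 0.05 s, during which the arm holds its last target.

TASK

Load the marking fixture: stand the tall bush (the tallest of the three loose round parts at the front right of the desk) on the fixture's base plate and push it along the plate, in under the stylus guide, until it sits against both faces of the V, with the keeper still open. Then swing the keeper arm fully shut behind the bush and let go. Leave the short bush, the flat ring and the plug gauge where they are.

Things in the scene. Friction and masses are not known exactly. Their poses are not given: they have to be found in the camera images.
- tall_bush_mid (a point): Centre of the tall bush: a loose plain pale steel ring, outside diameter 36 mm, 36 mm high, upright on the desk (this point is 18 mm above its underside, on its axis); the tallest of the three loose round parts on the right of the desk, which may swap places. 60 to 105 g, lightly oiled (friction about 0.3): grasp it firmly across the outside; its bore is closed to the fingers.
- nest (a point): Where the tall bush's centre is once it is seated against both faces of the V. Part of the V fixture, which is fixed to the desk at the left; its position and yaw vary. x points level into the V (the direction to push), y to the left of that, z up; all fixture points have these axes. The top of the base plate lies 18 mm below this point.
- plate_front (a point): Middle of the front edge of the fixture's dark base plate, on its top, 80 mm before the nest. The plate is 8 mm thick, 124 mm long from here along x and 88 mm wide, with a small lug on the +y side under the keeper's pivot.
- v_apex (a point): Apex of the V, at the top of its jaws, 25 mm beyond the nest. The V is 90 degrees with two upright ground faces, open towards -x. The jaws stand 20 mm above the plate, reach from x = -8 to +40 mm and to y = +-42 mm from the nest; the V's mouth is 67 mm wide.
- guide_tip (a point): Front end, underside, of the stylus guide: an aluminium strap 22 mm wide and 5 mm thick that hangs over the V from 4 mm beyond the nest to a post at the back. Its underside is 40 mm above the plate, 4 mm above a standing tall bush, so the bush cannot be lowered into place: it must slide in upright from -x.
- keeper (a joint): Angle of the keeper arm, rad: 0 = fully shut on its stop, the arm lying across the V's mouth along -y, 1.5 mm behind a seated bush; it grows as the arm opens, to 1.9. Starts open at 1.35 to 1.75. At q the arm points from its pivot along (-sin q, -cos q) in the fixture's x, y. Swings level, stays where left; about 0.5 N at the knob moves it.
- keeper_pivot (a point): On the keeper's upright hinge axis, at x = -24.5 mm, y = +64 mm from the nest, half-way up the aluminium arm (11 mm above the plate). The arm is 10 mm wide, 10 mm thick; its top is 16 mm above the plate.
- keeper_knob (a point): Point on the black upright knob at the free end of the keeper arm, 110 mm from the pivot axis: a round pin of 12 mm diameter that rises 34 mm above the arm. This point is on its axis, 15 mm below its top and 19 mm above the arm's top. It may be pinched from above or pushed.
- short_bush_mid (a point): Centre of the short bush, 34 mm diameter, 24 mm high, loose, same pale steel; a bystander (12 mm above its underside).
- flat_ring_mid (a point): Centre of the flat grey steel ring, 30 mm diameter, 12 mm high, loose; a bystander (6 mm above its underside).
- gauge_mid (a point): Middle of the plug gauge, a lying steel dumb-bell 118 mm long, 33 mm across its ends, loose, at the front of the desk; a bystander (16 mm above the desk). Its long axis is y.
Things that resemble listed ones, but are neither listed nor needed, are in the scene too. Leave any blue, orange or pink look-alike of the part that bears tall_bush_mid alone.

How it is judged:
By the outcome, as a careful person would: the job done as asked, in the order asked, and still so for the second after the job is handed in, with the robot touching nothing.
It also fails if it takes over 61 s, if anything falls off the work surface, if the arm or the gripper's body presses on something with over 40 N, if the wrist force passes 120 N, or if a joint passes its speed limit or range.

## Working session

There is one attempt and no reset: what is moved stays moved. The work goes in short steps, each a Python script; the robot and the scene stay as the last script left them, time stands still between calls to the robot, and variables do not carry over. Pictures are saved under pics/ and viewed, and the job is handed in when it is done.

```bash
mkdir -p pics; ls
python3 - <<'E'
from bench import *
import cv2,numpy as np
for n in ["scene","side","wrist"]:
    c=capture(n); cv2.imwrite(f"pics/a_{n}.png",c["image"])
    np.savez(f"a_{n}.npz",**c)
    print(n,c["intrinsics"].tolist(),c["R"].tolist(),c["t"].tolist())
    for q in ["tall_bush_mid","nest","plate_front","v_apex","guide_tip","keeper_pivot","keeper_knob","short_bush_mid","flat_ring_mid","gauge_mid"]:
        for s in spot_in(n,q)[:4]:
            u,v=s["xy"]; d=c["range_z"][int(v),int(u)]
            X=c["R"].T@(d*np.linalg.inv(c["intrinsics"])@[u,v,1]-c["t"])
            print(q,np.round(s["xy"],1),round(s["conf"],2),X.round(4))
print(current_clock())
E
```

```text
pics
scene [[483.75425408658674, 0.0, 328.37005806935747], [0.0, 483.75425408658674, 237.0680867394841], [0.0, 0.0, 1.0]] [[-0.76992385955289, -0.6381342230606375, 0.0014013743175688071], [-0.3414251761365444, 0.4100801875319951, -0.8457322796806643], [0.5391160353683715, -0.6516279253934106, -0.5336056102180416]] [0.35002698564964585, 0.27593510199337523, 0.9972213206677984]
tall_bush_mid [383.4 232.9] 0.72 [ 0.4657 -0.2642  0.0245]
tall_bush_mid [339.6 224.4] 0.5 [ 0.59   -0.2157  0.0281]
tall_bush_mid [230.8 353.8] 0.43 [0.4558 0.3238 0.0057]
nest [233.8 353.7] 0.68 [0.4498 0.3204 0.0072]
plate_front [234.4 350.7] 0.9 [0.4561 0.3134 0.0066]
v_apex [232.9 353.3] 0.61 [0.4522 0.3209 0.0072]
v_apex [258.5 359.2] 0.36 [0.3989 0.2971 0.0061]
guide_tip [232.3 352.8] 0.69 [0.4556 0.3198 0.0057]
keeper_pivot [232.7 350.3] 0.67 [0.4593 0.3153 0.0071]
keeper_knob [260.6 362.4] 0.78 [0.378  0.3095 0.021 ]
keeper_knob [326.5 286.9] 0.53 [0.4331 0.0333 0.0217]
gauge_mid [326.5 284.7] 0.58 [0.4366 0.029  0.0243]
side [[595.3480844931707, 0.0, 314.59836500321546], [0.0, 595.3480844931707, 237.56
[... 806 characters left out ...]
1] 0.39 [0.4721 0.3259 0.0074]
keeper_knob [226.5 165.5] 0.37 [ 0.4186  0.3855 -0.0041]
keeper_knob [310.5 281.5] 0.25 [ 0.4436 -0.1445  0.0081]
short_bush_mid [309.4 282.1] 0.53 [ 0.4424 -0.1407  0.0022]
flat_ring_mid [366.1 355.1] 0.58 [ 0.4658 -0.3871 -0.0014]
gauge_mid [288.6 233.6] 0.72 [0.4599 0.0215 0.0186]
wrist [[384.8773285677068, 0.0, 320.8823263159959], [0.0, 384.8773285677068, 230.14834272783838], [0.0, 0.0, 1.0]] [[0.22393527393432394, -0.974604007065749, 0.00014999782622142902], [-0.9332776589689971, -0.21439534991078088, 0.28814483373120664], [-0.28079495073328903, -0.06466578189446431, -0.9575868275486407]] [-0.6015012408130619, -0.03472229062458659, 0.3908628994973572]
1.65
```

View pics/a_scene.png

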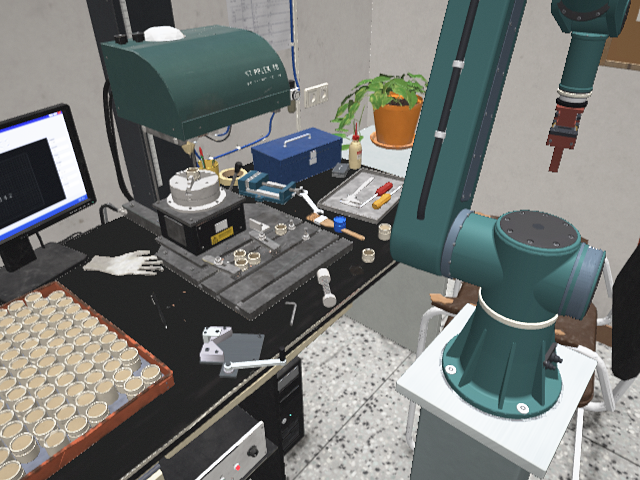

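View pics/a_side.png

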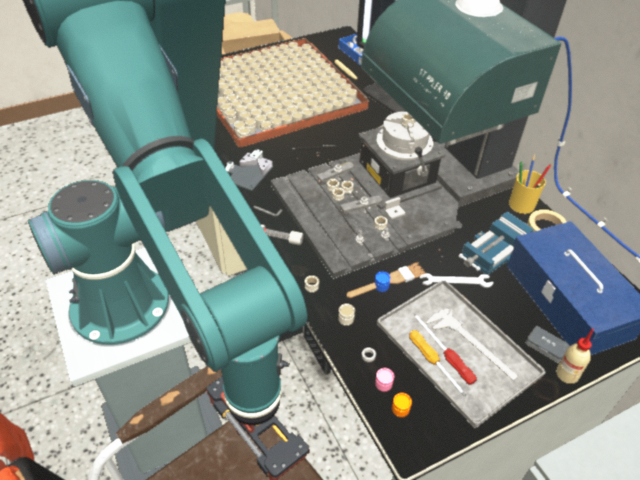

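View pics/a_wrist.png

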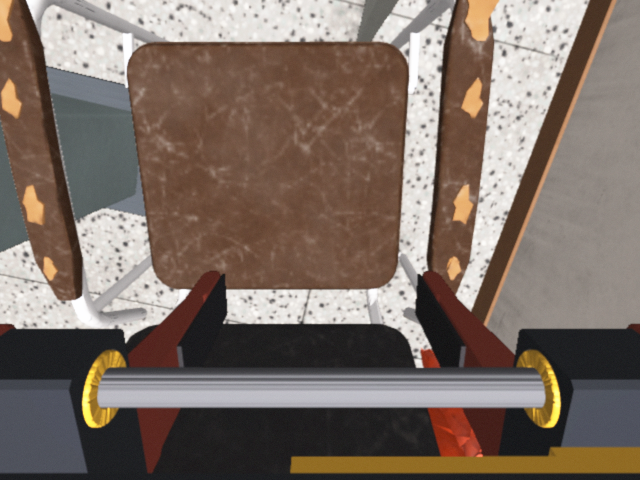

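The tall bush is at about (384,231) in scene and (345,313) in side. The fixture is at about (235,350) in scene and (250,168) in side, with its knob near (282,354). Next I'll zoom in and fit the fixture from depth.

Run:
```python
import cv2,numpy as np
def pc(n):
    c=np.load(f"a_{n}.npz"); d=c["range_z"]; v,u=np.mgrid[:480,:640]
    P=np.stack([u,v,np.ones_like(u)],-1)@np.linalg.inv(c["intrinsics"]).T*d[...,None]
    W=(P-c["t"])@c["R"]; W[d==0]=np.nan; return c,W
c,W=pc("scene"); cs,Ws=pc("side")
a=cv2.resize(c["image"][315:385,190:300],(770,490),interpolation=cv2.INTER_CUBIC);cv2.imwrite("pics/b1.png",a)
a=cv2.resize(cs["image"][135:205,210:290],(640,560),interpolation=cv2.INTER_CUBIC);cv2.imwrite("pics/b2.png",a)
# topdown height maps
for n,WW in(("s",W),("d",Ws)):
    P=WW.reshape(-1,3); P=P[np.isfinite(P).all(1)]
    m=(P[:,0]>.3)&(P[:,0]<.6)&(P[:,1]>.15)&(P[:,1]<.45)&(P[:,2]>-.02)&(P[:,2]<.1)
    P=P[m]; im=np.zeros((600,600,3),np.uint8)
    for x,y,z in P:
        col=tuple(int(k) for k in cv2.applyColorMap(np.uint8([[np.clip(z/.06*255,0,255)]]),cv2.COLORMAP_JET)[0,0])
        cv2.circle(im,(int((.45-y)*2000),int((.6-x)*2000)),3,col,-1)
    cv2.imwrite(f"pics/b3{n}.png",im)
    # bush
for n,WW in(("s",W),("d",Ws)):
    P=WW.reshape(-1,3); P=P[np.isfinite(P).all(1)]
    m=(abs(P[:,0]-.46)<.04)&(abs(P[:,1]+.27)<.04)&(P[:,2]>.012)&(P[:,2]<.06)
    print(n,m.sum(),np.median(P[m],0),P[m].min(0),P[m].max(0))
```

```text
s 145 [ 0.46780591 -0.27141931  0.03016125] [ 0.45126623 -0.2974944   0.01244927] [ 0.48815231 -0.25698024  0.03881462]
d 233 [ 0.46832914 -0.28233928  0.03141056] [ 0.45176705 -0.29967585  0.01201302] [ 0.48910845 -0.26000737  0.04037383]
```

View pics/b1.png

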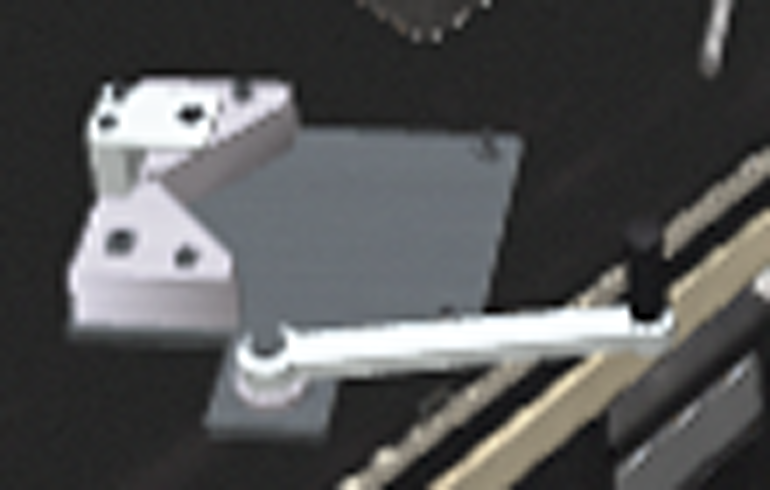

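View pics/b2.png

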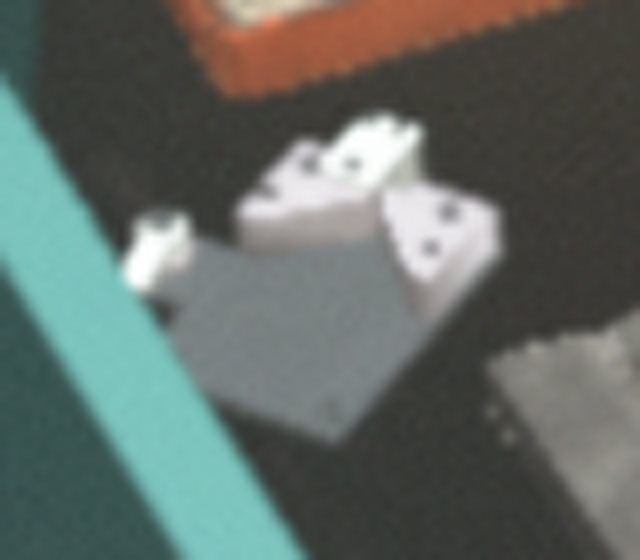

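View pics/b3s.png

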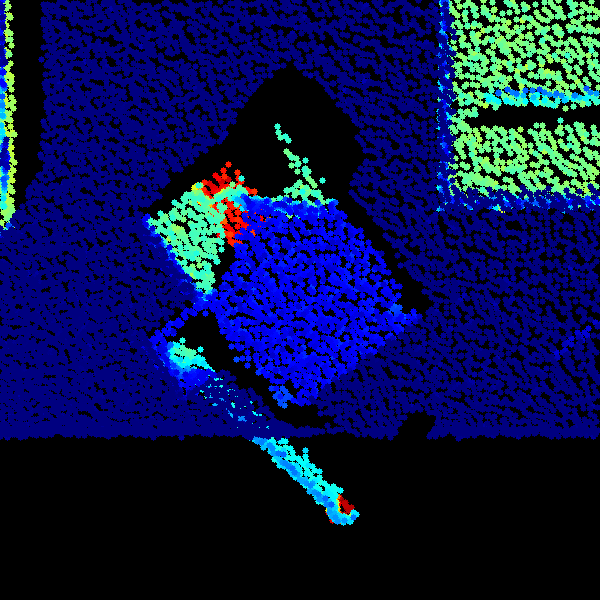

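The top-down map shows the plate's front edge at lower right (310,400)-(420,320) and the V at upper left, so fixture yaw is about 36° and the keeper is open. I'll set up helpers, work out the wrist camera offset, and check IK.

```bash
cat > h.py <<'E'
from bench import *
import cv2,numpy as np
from scipy.spatial.transform import Rotation as Ro
def ori(th):
    c,s=np.cos(th),np.sin(th)
    return Ro.from_matrix(np.array([[c,s,0],[s,-c,0],[0,0,-1.]])).as_quat()
def cloud(c):
    d=c["range_z"]; v,u=np.mgrid[:480,:640]
    P=np.stack([u,v,np.ones_like(u)],-1)@np.linalg.inv(c["intrinsics"]).T*d[...,None]
    W=(P-c["t"])@c["R"]; W[d==0]=np.nan; return W
E
python3 - <<'E'
from h import *
c=np.load("a_wrist.npz"); C=-c["R"].T@c["t"]; p=current_position(); Rt=Ro.from_quat(current_orientation()).as_matrix()
print("cam in tool",Rt.T@(C-p)); print("cam axis in tool",Rt.T@c["R"].T); print("tool R",Rt)
for nm,pos,ths in (("pick",[.47,-.279,.1],[0,62,-118,90,-90,-54,126]),("fix",[.45,.29,.12],[126,-54,36,-144]),("knob",[.36,.29,.15],[36,-144,126,-54]) ):
    for t in ths:
        q=inverse_kinematics(pos,ori(np.radians(t))); print(nm,t,None if q is None else np.round(q,2))
E
```

```text
cam in tool [ 0.0014569  -0.07940901 -0.1617635 ]
cam axis in tool [[ 9.99999961e-01 -3.30340212e-05  2.79001660e-04]
 [-4.87614930e-05  9.57585226e-01  2.88150191e-01]
 [-2.76686627e-04 -2.88150194e-01  9.57585186e-01]]
tool R [[ 2.23887753e-01 -9.74614936e-01 -2.29069090e-05]
 [-9.74614928e-01 -2.23887754e-01  1.24726695e-04]
 [-1.26689077e-04 -5.59936412e-06 -9.99999992e-01]]
pick 0 [-0.66  0.43  1.76 -0.    0.96 -0.66]
pick 62 [-0.66  0.43  1.76 -0.    0.96 -1.74]
pick -118 [-0.66  0.43  1.76 -0.    0.96  1.4 ]
pick 90 [-0.66  0.43  1.76 -0.    0.96 -2.23]
pick -90 [-0.66  0.43  1.76 -0.    0.96  0.91]
pick -54 [-0.66  0.43  1.76 -0.    0.96  0.28]
pick 126 [-0.66  0.43  1.76 -0.    0.96 -2.86]
fix 126 [ 0.44  0.39  1.77 -0.    0.99 -1.76]
fix -54 [ 0.44  0.39  1.77 -0.    0.99  1.39]
fix 36 [ 0.44  0.39  1.77 -0.    0.99 -0.18]
fix -144 [ 0.44  0.39  1.77 -0.    0.99  2.96]
knob 36 [ 0.53  0.25  1.89 -0.    1.   -0.1 ]
knob -144 None
knob 126 [ 0.53  0.25  1.89 -0.    1.   -1.67]
knob -54 [ 0.53  0.25  1.89 -0.    1.    1.47]
```

Run:
```python
from h import *
move_ptp([.47,-.279,.16],ori(np.radians(-118)))
move_gripper(0.07)
c=capture("wrist"); cv2.imwrite("pics/c1.png",c["image"]); W=cloud(c)
P=W.reshape(-1,3);P=P[np.isfinite(P).all(1)]
m=(np.hypot(P[:,0]-.47,P[:,1]+.279)<.035)&(P[:,2]>.028)&(P[:,2]<.05); P=P[m]
print(m.sum(),P.min(0),P.max(0),P.mean(0),np.median(P[:,2]),cv2.minEnclosingCircle((P[:,:2]*1000).astype(np.float32)))
for s in silhouettes("wrist","tall_bush_mid")[:3]:
    r=s["region"]; v,u=np.nonzero(r); print(s["conf"],s["xy"],np.nanmedian(W[r],0))
print(current_clock(),current_position())
```

```text
1748 [ 0.45672688 -0.29782977  0.02811871] [ 0.49269501 -0.26170426  0.03735087] [ 0.47473457 -0.27979181  0.03258052] 0.03193129922869575 ((474.5740661621094, -279.77398681640625), 18.2628173828125)
0.94 [618.9, 64.7] [ 0.47262932 -0.52179145  0.02287775]
0.71 [318.7, 212.7] [ 0.47647535 -0.28088418  0.03173318]
0.61 [172.5, 93.6] [ 0.60226627 -0.23252057  0.03174317]
3.925 [ 0.46993331 -0.27903474  0.15998103]
```

View pics/c1.png

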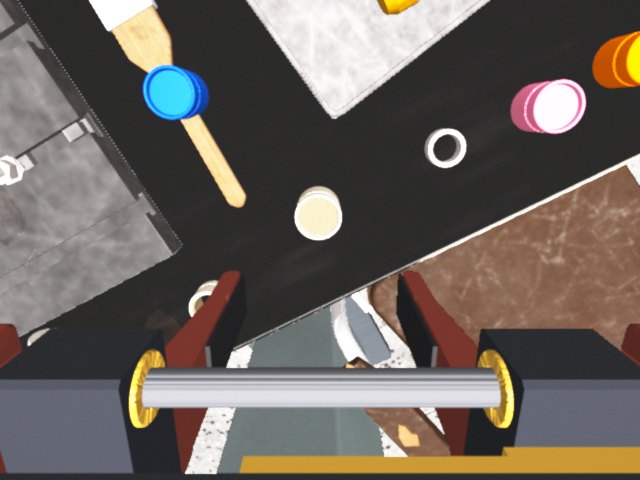

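Wrist view: the tall bush is at (318,214), clear of its neighbours. Grasping now.

Run:
```python
from h import *
o=ori(np.radians(-118))
servo_line([.4735,-.2797,.06],o,rate=.15)
print(servo_line([.4735,-.2797,.006],o,rate=.06,contact_N=6),current_position())
move_gripper(0.02); print("gap",current_finger_gap())
servo_line([.4735,-.2797,.14],o,rate=.15)
print("gap",current_finger_gap(),current_force(),current_clock())
# view of fixture
nest=np.array([.486,.316]);th=np.radians(-54);ex=np.array([.81,.59]);
p=nest-.05*ex
move_ptp([*p,.22],ori(th))
c=capture("wrist"); cv2.imwrite("pics/d1.png",c["image"]); np.savez("d_wrist.npz",**c)
print(current_clock(),current_finger_gap(),current_position())
```

```text
False [ 0.47377233 -0.27984583  0.0062253 ]
gap 0.0355270243892054
gap 0.035769596634153536 [-0.58068033  0.05247406 -0.98796243] 7.4667
9.575 0.03579411193111516 [0.44600288 0.28572649 0.21981517]
```

View pics/d1.png

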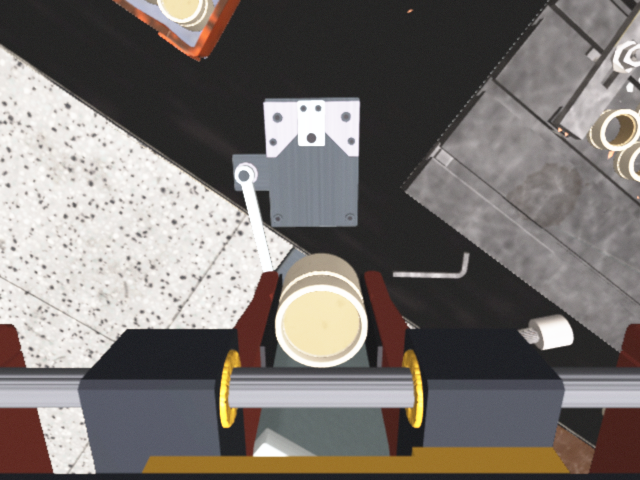

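The bush is held at (320,320). The fixture is in full view: plate front corners near (271,226) and (358,226), pivot at (245,174). I'll zoom in to pick fit points.

Run:
```python
import cv2
a=cv2.imread("pics/d1.png")[85:240,220:375]
cv2.imwrite("pics/d2.png",cv2.resize(a,(600,600),interpolation=cv2.INTER_CUBIC))
```

```text
(no output)
```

View pics/d2.png

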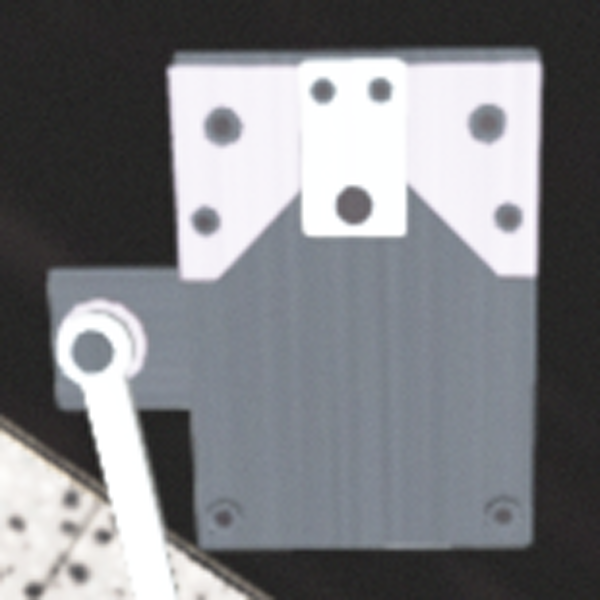

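```bash
cat > fit.py <<'E'
from h import *
from scipy.optimize import least_squares
c=np.load("d_wrist.npz"); K,R,t=c["intrinsics"],c["R"],c["t"]
D=[(198,549,-80,44,8),(533,545,-80,-44,8),(541,50,44,-44,8),(173,53,44,44,8),(218,279,-8,33.5,28),(499,275,-8,-33.5,28),(168,68,40,42,28),(542,66,40,-42,28),(182,279,-8,42,28),(537,275,-8,-42,28),(301,236,4,11,53),(407,237,4,-11,53)]
D=np.array(D,float); uv=(D[:,:2]+.5)/3.871-.5+[220,85]; L=D[:,2:]/1000
def pr(p,L,n=4):
    x,y,a=p[:3]; z=p[3] if len(p)>3 else 0
    c_,s=np.cos(a),np.sin(a)
    X=np.stack([x+c_*L[:,0]-s*L[:,1],y+s*L[:,0]+c_*L[:,1],L[:,2]+z],1)
    q=(X@R.T+t)@K.T; return q[:,:2]/q[:,2:]
for p0 in ([.486,.316,.63],[.486,.316,.63,0]):
    r=least_squares(lambda p:(pr(p,L)-uv).ravel(),p0); print(r.x,np.degrees(r.x[2])); print((r.fun.reshape(-1,2)).round(1).tolist())
W=cloud(c); P=W.reshape(-1,3); P=P[np.isfinite(P).all(1)]
x,y,a=r.x[:3]; d=P[:,:2]-[x,y]; F=np.stack([d@[np.cos(a),np.sin(a)],d@[-np.sin(a),np.cos(a)]],1)
for n,m in (("plate",(F[:,0]>-70)&(abs(F[:,0]+.045)<.025)&(abs(F[:,1])<.035)),("jaw",(abs(F[:,0]-.02)<.015)&(abs(abs(F[:,1])-.033)<.005)),("desk",(abs(F[:,0]+.02)<.04)&(abs(F[:,1]+.065)<.012))):
    print(n,m.sum(),np.median(P[m,2]))
# keeper arm / knob from scene cloud
c2=np.load("a_scene.npz");W=cloud(c2).reshape(-1,3);W=W[np.isfinite(W).all(1)]
d=W[:,:2]-[x,y]; F=np.stack([d@[np.cos(a),np.sin(a)],d@[-np.sin(a),np.cos(a)],W[:,2]],1)
m=(abs(F[:,2]-.024)<.02)&(F[:,2]>.012)&(F[:,0]<-.035)&(abs(F[:,1]-.05)<.05); G=F[m]; 
q=np.arctan2(-(G[:,0]+.0245),-(G[:,1]-.064)); print("q",np.median(q),q.std(),m.sum())
E
python3 fit.py
```

```text
[0.48256053 0.32011629 0.63755941] 36.52946310953547
[[-0.4, 0.8], [0.1, 1.0], [0.3, -0.9], [-0.5, -0.6], [-0.6, 0.5], [0.7, 0.8], [0.1, -0.6], [-0.1, -1.1], [-0.6, 0.6], [0.2, 0.7], [0.9, 0.0], [-0.2, -0.5]]
[ 0.4823006   0.32003056  0.63756903 -0.00386843] 36.53001437923289
[[0.0, -0.0], [-0.3, 0.1], [-0.2, -0.4], [0.0, -0.1], [-0.2, 0.4], [0.3, 0.6], [0.7, -0.2], [-0.6, -0.7], [-0.2, 0.5], [-0.3, 0.5], [1.0, -0.0], [-0.3, -0.6]]
plate 48712 0.3163764599461616
jaw 786 0.028128777498162533
desk 5356 0.3146961431623916
q 1.5601729015370431 0.07838185394778037 1833
```

Fit residuals are under 1 px. Nest is at (0.4823, 0.3200), yaw 36.5°, keeper q ≈ 1.56. Next I'll place the bush on the plate 40 mm before the nest.

```bash
cat >> h.py <<'E'
N=np.array([.4823,.3200]); A=.6376
EX=np.array([np.cos(A),np.sin(A)]); EY=np.array([-np.sin(A),np.cos(A)])
def fx(x,y,z): return [*(N+EX*x/1000+EY*y/1000),z]
TH=A-np.pi/2
E
python3 - <<'E'
from h import *
o=ori(TH)
servo_line(fx(-40,0,.10),o,rate=.2)
servo_line(fx(-40,0,.024),o,rate=.12)
print(servo_line(fx(-40,0,.0125),o,rate=.03,contact_N=4),current_position(),current_force())
move_gripper(.052); print(current_finger_gap(),current_clock())
servo_line(fx(-40,0,.10),o,rate=.15)
servo_line(fx(-85,0,.10),o,rate=.15)
move_gripper(0.0); print(current_finger_gap())
c=capture("wrist"); cv2.imwrite("pics/e1.png",c["image"]); np.savez("e_wrist.npz",**c)
c=capture("scene"); cv2.imwrite("pics/e2.png",cv2.resize(c["image"][300:390,180:300],(800,600),interpolation=cv2.INTER_CUBIC))
print(current_clock())
E
```

```text
True [0.45060407 0.29638176 0.01371202] [-0.33846449  0.23151616  0.97216929]
0.05206312076107179 11.975
0.0007726690610928658
14.1417
```

View pics/e1.png

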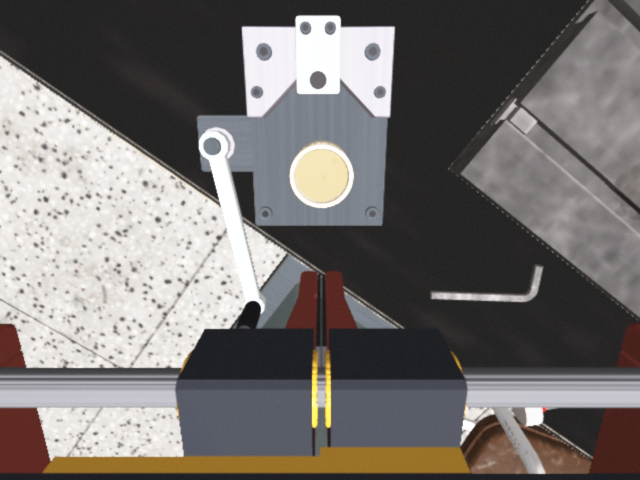

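View pics/e2.png

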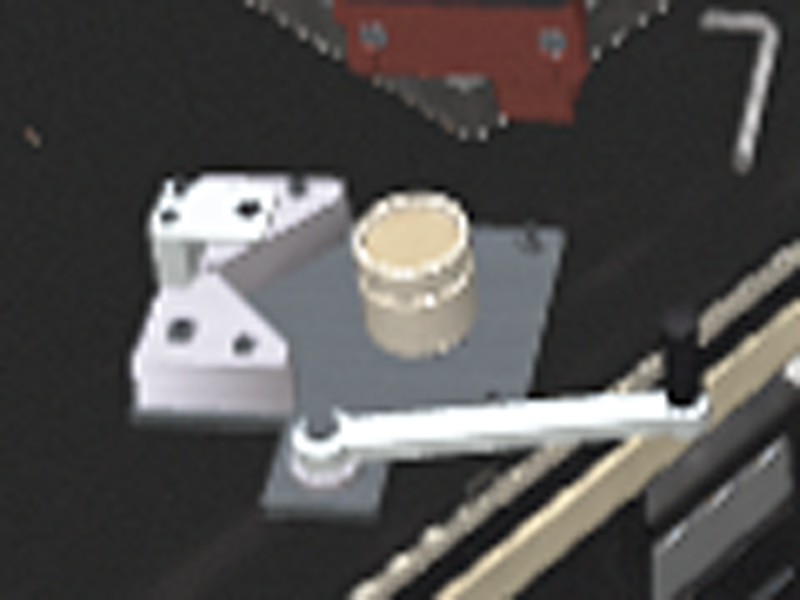

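The bush stands upright and centred on the plate at (321,176), with the keeper open. Now the push.

Run:
```python
from h import *
o=ori(TH)
def fr():
    d=np.array(current_position())[:2]-N; f=np.array(current_force())[:2]; return (d@EX*1000).round(2),(d@EY*1000).round(2),(f@EX).round(2),(f@EY).round(2)
servo_line(fx(-78,0,.08),o,rate=.2)
print(servo_line(fx(-78,0,.019),o,rate=.1,contact_N=8),fr())
print(servo_line(fx(-36,0,.019),o,rate=.05,contact_N=10),fr())
print(servo_line(fx(-20,0,.019),o,rate=.02,contact_N=7),fr())
sleep(.2); print(fr())
c=capture("wrist"); cv2.imwrite("pics/f1.png",c["image"]); np.savez("f_wrist.npz",**c)
c=capture("scene"); cv2.imwrite("pics/f2.png",cv2.resize(c["image"][300:390,180:300],(800,600),interpolation=cv2.INTER_CUBIC))
print(current_clock())
```

```text
False (np.float64(-77.68), np.float64(-0.06), np.float64(0.79), np.float64(-0.93))
False (np.float64(-36.22), np.float64(0.06), np.float64(0.05), np.float64(0.73))
True (np.float64(-30.26), np.float64(0.52), np.float64(0.07), np.float64(0.35))
(np.float64(-30.89), np.float64(0.49), np.float64(0.0), np.float64(-0.21))
16.9417
```

View pics/f1.png

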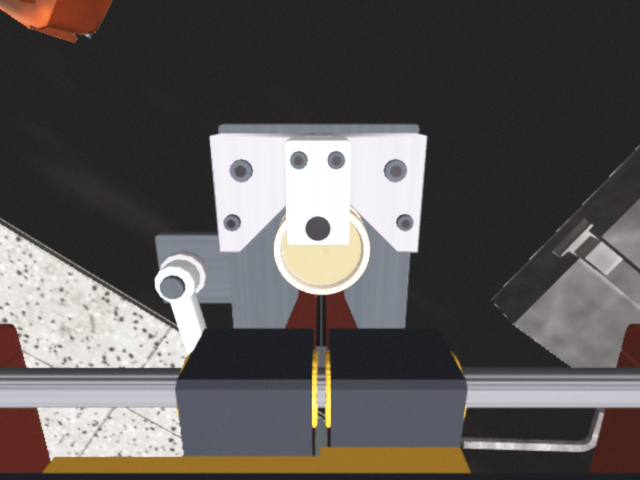

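View pics/f2.png

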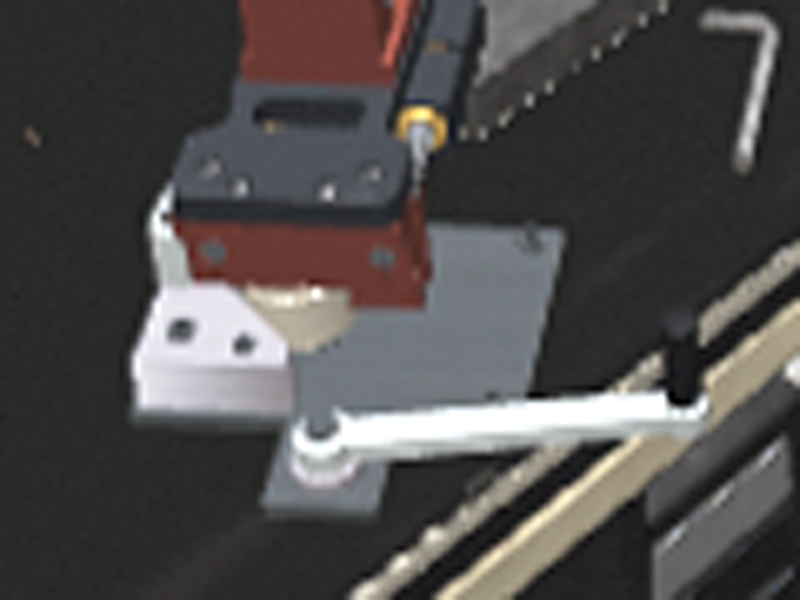

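Run:
```python
from h import *
from scipy.optimize import least_squares
o=ori(TH)
def fr():
    d=np.array(current_position())[:2]-N; f=np.array(current_force())[:2]; return (d@EX*1000).round(2),(d@EY*1000).round(2),(f@EX).round(2),(f@EY).round(2)
print(servo_line(fx(-18,0,.019),o,rate=.02,contact_N=16),fr())
sleep(.2);print(fr())
servo_line(fx(-60,0,.019),o,rate=.1)
servo_line(fx(-60,0,.11),o,rate=.15)
c=capture("wrist"); cv2.imwrite("pics/g1.png",c["image"]); np.savez("g_wrist.npz",**c)
a=c["image"][20:230,210:440]; cv2.imwrite("pics/g2.png",cv2.resize(a,None,fx=2.8,fy=2.8,interpolation=cv2.INTER_CUBIC))
c=capture("scene"); cv2.imwrite("pics/g3.png",cv2.resize(c["image"][300:390,180:300],(800,600),interpolation=cv2.INTER_CUBIC))
print(current_clock())
```

```text
True (np.float64(-29.12), np.float64(2.02), np.float64(-0.07), np.float64(0.42))
(np.float64(-29.33), np.float64(1.97), np.float64(-0.43), np.float64(0.21))
18.9583
```

View pics/g1.png

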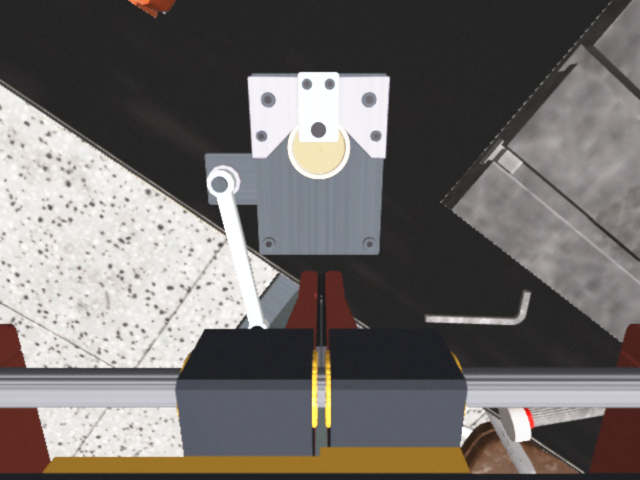

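View pics/g2.png

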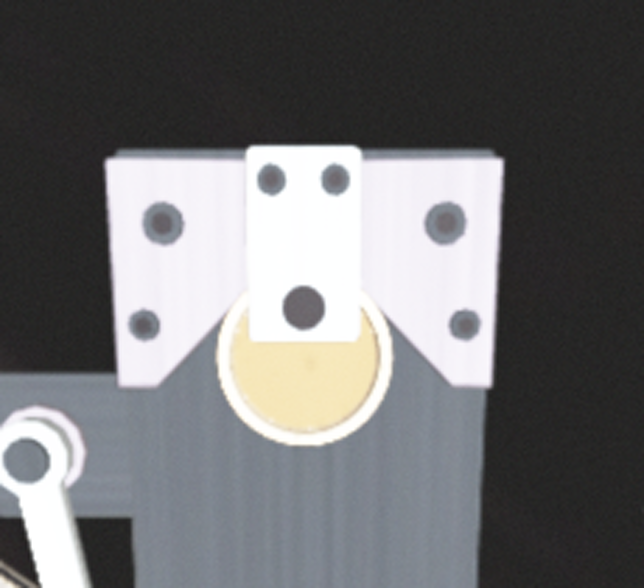

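```bash
cat > fit2.py <<'E'
from h import *
from scipy.optimize import least_squares
c=np.load("g_wrist.npz"); K,R,t=c["intrinsics"],c["R"],c["t"]
D=np.array([(106,158,40,42,28),(503,158,40,-42,28),(119,387,-8,42,28),(492,387,-8,-42,28),(158,387,-8,33.5,28),(452,387,-8,-33.5,28),(249,341,4,11,53),(360,341,4,-11,53)],float)
uv=(D[:,:2]+.5)/2.8-.5+[210,20]; L=D[:,2:]/1000
uv=np.r_[uv,[[260.5,254],[379.5,254]]]; L=np.r_[L,[[-.08,.044,.008],[-.08,-.044,.008]]]
def pr(p,L):
    x,y,a,z=p; c_,s=np.cos(a),np.sin(a)
    X=np.stack([x+c_*L[:,0]-s*L[:,1],y+s*L[:,0]+c_*L[:,1],L[:,2]+z],1)
    q=(X@R.T+t)@K.T; return q[:,:2]/q[:,2:]
r=least_squares(lambda p:(pr(p,L)-uv).ravel(),[.4823,.32,.6376,0]); print(r.x); print((r.fun.reshape(-1,2)).round(1).tolist())
th=np.linspace(0,2*np.pi,200)
def circ(b): return pr(r.x,np.stack([b[0]+.018*np.cos(th),b[1]+.018*np.sin(th),0*th+.044],1))
def ext(b):
    q=circ(b); return np.array([q[:,0].min(),q[:,0].max(),q[:,1].max()])
m=(np.array([216,393,446])+.5)/2.8-.5+[210,210,20]
s=least_squares(lambda b:ext(b)-m,[0,0],diff_step=1e-4,x_scale=.01); print("bush in nest frame mm",s.x*1000,s.fun)
E
python3 fit2.py
```

```text
[ 0.48252321  0.32009758  0.64111234 -0.00253948]
[[0.4, 0.5], [-0.3, 0.0], [0.2, 0.3], [-0.0, -0.2], [-0.3, 0.2], [0.8, -0.1], [0.3, -0.3], [-0.1, -0.4], [-0.9, 0.2], [-0.2, -0.2]]
bush in nest frame mm [-0.71818696  0.13344212] [ 0.88620275 -0.88617664 -0.04199011]
```

View pics/g3.png

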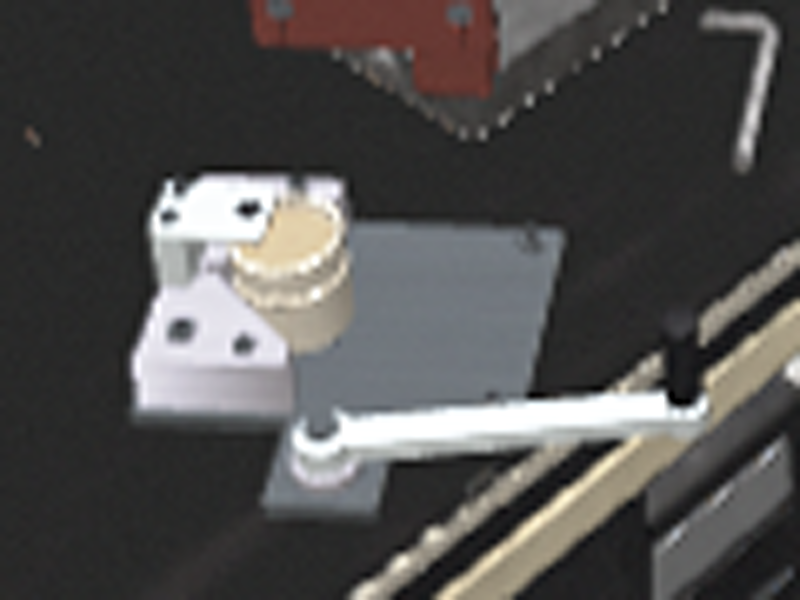

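The bush sits under the guide against both faces. After edge-blur correction its fitted offset from the nest is about (0, 0.1) mm, well under a millimetre. Now I'll measure the keeper angle.

Run:
```python
from h import *
c=np.load("e_wrist.npz"); im=c["image"].astype(int); K,R,t=c["intrinsics"],c["R"],c["t"]
dz=-.003
pts=[]
for v in range(185,285,10):
    row=im[v,205:262].min(1); 
    u=np.nonzero(row>235)[0]+205; pts.append((u.mean(),v,len(u)))
print([(round(a,1),b,n) for a,b,n in pts])
F=[]
for u,v,n in pts:
    d=R.T@np.linalg.inv(K)@[u,v,1]; C=-R.T@t; X=C+d*(.024+dz-C[2])/d[2]; e=X[:2]-N; F.append((e@EX*1000,e@EY*1000))
F=np.array(F);print(F.round(1).tolist()); 
g=np.degrees
print("q each",np.arctan2(-(F[:,0]+24.5),-(F[:,1]-64)).round(3)); d=F[-1]-F[0]; print("dir q",np.arctan2(-d[0],-d[1]))
```

```text
[(np.float64(223.0), 185, 15), (np.float64(225.5), 195, 16), (np.float64(222.6), 205, 22), (np.float64(225.3), 215, 22), (np.float64(231.5), 225, 17), (np.float64(235.5), 235, 16), (np.float64(241.0), 245, 21), (np.float64(239.6), 255, 34), (np.float64(234.3), 265, 31), (np.float64(235.0), 275, 22)]
[[-48.9, 60.3], [-55.3, 59.2], [-61.8, 61.5], [-68.4, 60.2], [-75.2, 56.7], [-82.0, 54.5], [-88.9, 51.3], [-96.0, 52.7], [-103.1, 56.7], [-110.4, 56.7]]
q each [1.421 1.416 1.505 1.486 1.427 1.408 1.376 1.414 1.478 1.486]
dir q 1.5114589900630846
```

Run:
```python
from h import *
c=np.load("a_scene.npz"); K,R,t=c["intrinsics"],c["R"],c["t"]; C=-R.T@t
def un(U,V,z):
    u=(U+.5)/6.667-.5+180; v=(V+.5)/6.667-.5+300
    d=R.T@np.linalg.inv(K)@[u,v,1]; X=C+d*(z-C[2])/d[2]; e=X[:2]-N; return np.round([e@EX*1000,e@EY*1000],1)
for n,a in dict(knobtop=(682,318,.058),knobbase=(685,398,.024),fl=(0,0,0),frontR=(566,230,.008),jawOutLeft=(133,357,.028),guideR=(265,240,.053),armmid=(500,430,.024),pivot=(320,425,.028)).items(): print(n,un(*a))
```

```text
knobtop [-134.5   45.5]
knobbase [-133.8   45.5]
fl [ 149.1 -158.3]
frontR [-81.2 -42. ]
jawOutLeft [38.7 41.9]
guideR [ 1.1 14.4]
armmid [-79.4  61.5]
pivot [-25.6  66.3]
```

Scene and wrist views agree on the knob at about (-134, 46) mm in the fixture frame, so q ≈ 1.41. I'll cage the knob loosely and swing the arm.

```bash
cat >> h.py <<'E'
def kp(q,z): return fx(-24.5-110*np.sin(q),64-110*np.cos(q),z)
def fr():
    d=np.array(current_position())[:2]-N; f=np.array(current_force())[:2]; return [float(k) for k in ((d@EX*1000).round(2),(d@EY*1000).round(2),(f@EX).round(2),(f@EY).round(2))]
E
python3 - <<'E'
from h import *
q=1.41
move_gripper(.036)
servo_line(kp(q,.11),ori(A-q),rate=.2)
b=servo_line(kp(q,.036),ori(A-q),rate=.1,contact_N=5); print(b,fr(),current_position()[2])
if not b:
    move_gripper(.02); print(current_finger_gap(),fr())
c=capture("wrist"); cv2.imwrite("pics/h1.png",c["image"])
c=capture("scene"); cv2.imwrite("pics/h2.png",cv2.resize(c["image"][300:390,180:300],(800,600),interpolation=cv2.INTER_CUBIC))
print(current_clock())
E
```

```text
False [-132.51, 46.21, 0.62, -0.68] 0.036201085783586426
0.02007754558271895 [-132.98, 46.38, -0.21, -0.75]
21.7333
```

View pics/h1.png

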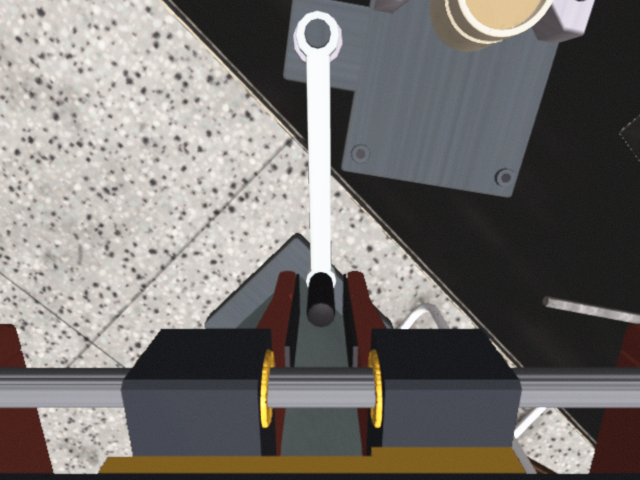

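View pics/h2.png

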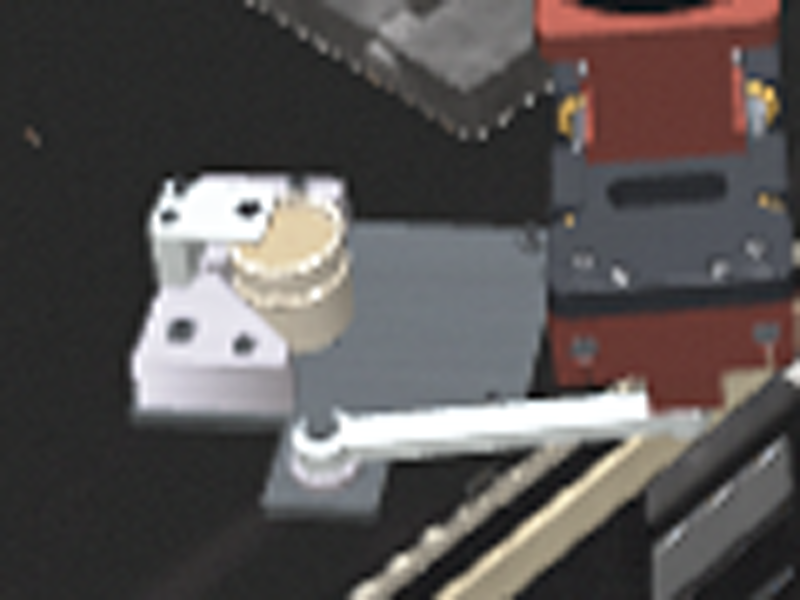

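The knob at (320,300) is centred between the fingers and the bush hasn't moved. Swinging it shut.

Run:
```python
from h import *
ok=True
for q in np.linspace(1.41,.10,11)[1:]:
    b=servo_line(kp(q,.036),ori(A-q),rate=.08,contact_N=15)
    if b: print("contact",q,fr()); ok=False;break
print(fr(),current_clock())
if ok:
    for q in (.03,-.04,-.1):
        b=servo_line(kp(q,.036),ori(A-max(q,0)),rate=.03,contact_N=7)
        print(q,b,fr())
        if b: break
sleep(.3); print(fr())
c=capture("wrist"); cv2.imwrite("pics/i1.png",c["image"])
c=capture("scene"); cv2.imwrite("pics/i2.png",cv2.resize(c["image"][300:390,180:300],(800,600),interpolation=cv2.INTER_CUBIC))
print(current_clock())
```

```text
[-36.15, -45.2, 0.04, -0.3] 25.0667
0.03 False [-28.31, -45.83, -0.39, 0.26]
-0.04 False [-19.81, -45.9, -0.05, -0.15]
-0.1 True [-19.98, -45.66, -0.03, -0.88]
[-20.49, -45.51, -0.81, -0.17]
26.4917
```

View pics/i1.png

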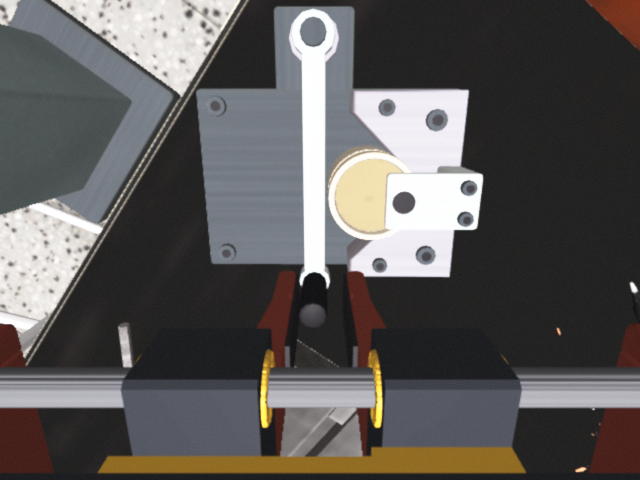

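View pics/i2.png

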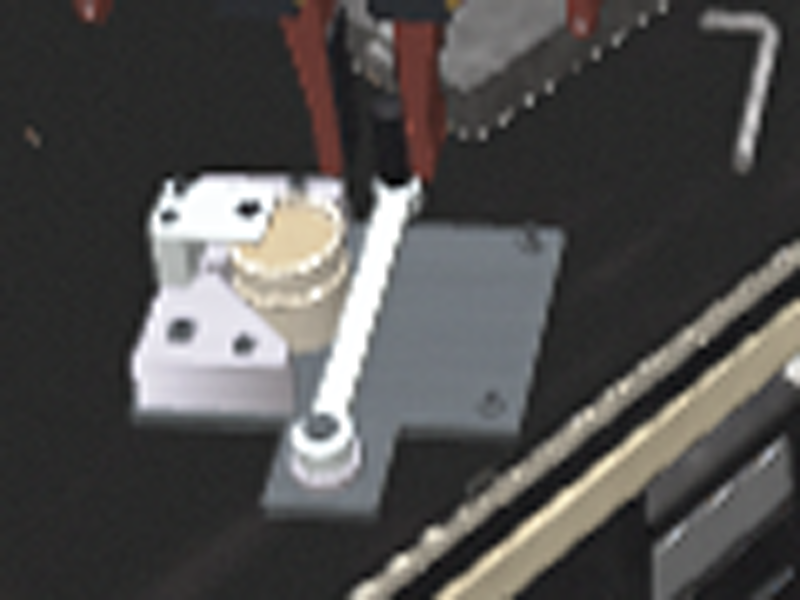

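Run:
```python
from h import *
p=lambda x,z:fx(x,-46,z)
print(servo_line(p(-12,.036),None,rate=.03,contact_N=12),fr()); sleep(.2)
servo_line(p(-24.0,.036),None,rate=.03); print(fr())
move_gripper(.026)
servo_line(p(-24.0,.12),None,rate=.1)
servo_line(fx(-60,-20,.20),ori(TH),rate=.2)
c=capture("wrist"); cv2.imwrite("pics/j1.png",c["image"])
cv2.imwrite("pics/j1z.png",cv2.resize(c["image"][40:260,210:430],(616,600),interpolation=cv2.INTER_CUBIC))
c=capture("scene"); cv2.imwrite("pics/j2.png",cv2.resize(c["image"][300:390,180:300],(800,600),interpolation=cv2.INTER_CUBIC))
c=capture("side"); cv2.imwrite("pics/j3.png",c["image"])
print(current_clock(),current_force())
```

```text
True [-20.13, -45.28, -0.14, -0.53]
[-24.26, -46.02, 0.14, 1.35]
30.4417 [ 0.28584394  0.33826942 -0.64647349]
```

View pics/j1.png

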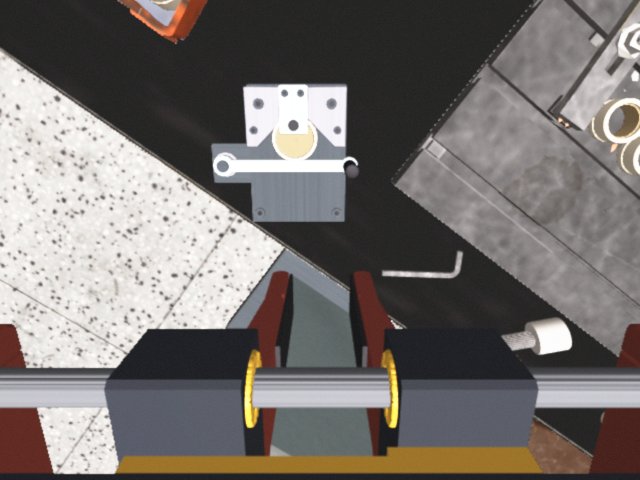

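View pics/j2.png

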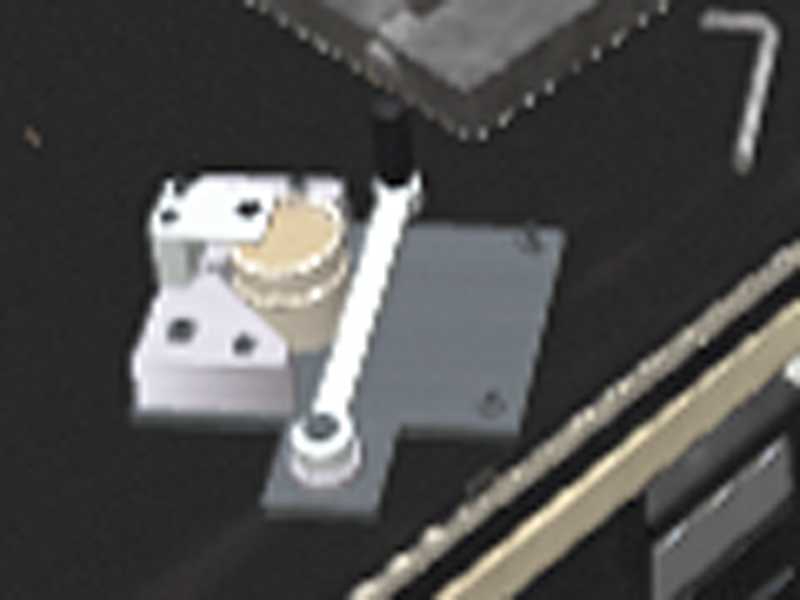

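View pics/j3.png

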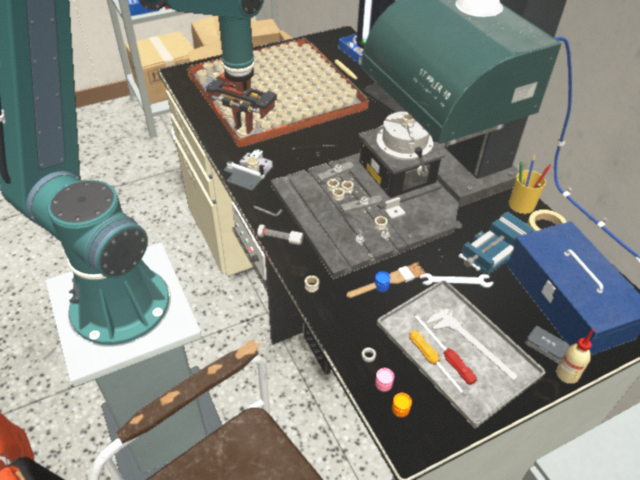

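The keeper lies straight across the V's mouth, from (224,165) to (350,164). The bush is seated at (294,138), the bystanders haven't moved, and the gripper is clear. Handing in.

```bash
python3 -c "
from bench import *
print(close_job())"
```

```text
the job is handed in; nothing more can be done
None
```

The tall bush is seated in the V under the stylus guide, the keeper is shut behind it, and the job was handed in at about 30 s of the 61 s allowed.

**What I did:** I stood the bush on the plate 40 mm before the nest. With the keeper open, I pushed it in with closed fingers until a 7 N contact stop, then again to 16 N. I swung the keeper by its knob until a 7 N contact stop, confirmed that with a 12 N push, and let go and moved clear.

**Last checks:**
- **Bush:** before the keeper was swung, the wrist camera fit put it within about 0.7 mm of the nest, or about 0.1 mm allowing for edge blur. I did not repeat the fit afterwards, but the final pictures look unchanged.
- **Keeper:** both pushes stopped with the gripper in the same place, putting the knob at x ≈ −24.5 mm, its shut position. The arm looks parallel to the V's mouth.
- **Other parts:** the short bush, flat ring, plug gauge and coloured look-alikes are where they were. The gripper is touching nothing.

**What disagreed:**
- **Second push:** the fingers went 1.2 mm further and moved 1.5 mm sideways, so the first push may not have fully seated the bush.
- **Camera readings:** the wrist camera reads 2.5–4 mm low, and the first keeper angle estimate (1.56 rad) was wrong. Two later ones agreed on 1.41 rad, and the knob was found there.

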